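# Swing the magnifier clear and hold the dish clamp open at the red index

### The arm

A 6-joint arm with a two-finger parallel gripper is mounted at the origin on the work surface. World frame = base frame: x ahead of the robot, y to its left, z up, the work surface at z = 0. Lengths are in m, angles in degrees, forces in N, time in s.
With the tool pointing down it reaches from about 0.25 to 0.725 m from the base axis. Payload 9.7 kg.
Tool frame: the origin (TCP) lies on the centre line of the jaws, within the pads' length; the fingertips stand tip_extent ahead of it and the grasp point (between the pads) lies 3 mm ahead of it (tip_extent is the distance from the TCP to the fingertips, in m); z points along the fingers, y is the line along which they close (so a half turn about z gives the same grasp; the last joint's range is limited). The gripper opens to 85 mm and grips with 20 to 120 N. Pads are 22 mm wide; open, the fingers measure 114 mm over their backs; the gripper's body (76 mm by 85 mm) begins 54 mm behind the grasp point. The pads swing forward as they close: fully open they stand 13 mm farther back than shut.
Start: joints at [67.609, 4.979, 10.078, 95.1, 0, 90], TCP at [0.21, 0.509, 0.253] pointing down, gripper open.
Joint ranges: [-179.16, 179.16], [-48.56, 103.87], [-65.8, 70.77], [-126.05, 130.52], [-82.76, 87.17], [-180, 180]. Speed limits (degrees/s): [127.2, 127.2, 147.25, 180, 180, 180].

### API

Orientations are given as [roll, pitch, yaw] about the fixed x, y, z axes, in that order (R = Rz(yaw) Ry(pitch) Rx(roll)).
In Python, from workcell import * gives the robot as it stands.
- The arm moves only by the tool servo_tool, never from a script. Its argument "rows" is a list of rows, each an object with "offset": the shift along the tool's x, y, z as a fraction of full scale, a list of three; "yaw": the turn about the tool's z as a fraction of full scale; "claw": the closure, from 0 (fully open) to 1 (shut). A call has 1 to 12 rows; each row is the pose to reach, as a shift and turn from the pose commanded when the call began, along the tool's axes at that moment, turning the shorter way round; what a row does not reach only later rows make up. Full scale, the value 1, is 0.1 m for a shift and pi rad for a turn. A row lasts 1/8 s, in which the tool goes at most 62.5 mm and 10.7 degrees, less where a joint would pass 70% of its speed; a pose out of reach is approached as far as the arm can. A call with a number of a shift or a turn outside -1 to 1 is refused whole. A call with a gripper value outside its range is refused whole. The fingers move at their own pace and stop on an object; "squeeze" is the grip in N (left out, the last holds). Time passes only in rows, so rows that repeat a pose let the fingers close. It gives the time, the measured TCP pose, the force, the opening and the grip force at its end, in the units of the state.
- get_obs(): the state, without advancing time (a new reading comes with each control period).
- camera(name): name is "scene" or "top" or "wrist"; returns (picture, depth): 384x512x3 uint8, red, green, blue; 384x512 float32, m along the optical axis (not along the pixel's ray), 0 where there is no reading.
- camera_info(name): a dict with "fx", "fy", "cx", "cy" (pixels), "cam_to_world" (4x4, takes a point from camera to world coordinates); the wrist camera has in their place "hand_eye" (4x4, takes a point from camera to tool coordinates, whose origin is the TCP and whose axes are the flange's). Camera axes: x right, y up, looking along -z (the intrinsics and any distortion apply to the point x, -y, -z); pixel columns grow to the right and rows downward; lengths in m; the calibration is good to about 2 mm. A picture is of the moment at which its call begins: read the wrist's pose just before it. camera_info takes no time and is no camera call.
- job_done(): hands the job in; it is judged then, once.
The state is a dict: "time": time; "q": joint angles; "qd": joint speeds; "joint_efforts": joint torques, N m; "ee_pos": TCP position; "tcp_rot": TCP orientation; "wrist_force": force on the tool from outside, world axes, zero at the start; "torque": the same for the moment, N m; "opening": finger opening in m; "grasp_force": force on a finger pad.
Only numpy, scipy, OpenCV 4.12 (cv2) and the standard library are available. Lean on these libraries where they do the work, as an engineer would, in place of code of your own. Each camera call takes 0.05 s, during which the arm holds its last target. There are 200 camera calls.

### The job

The next culture dish is to go into the spring clamp: swing the magnifier lamp round to the side, well clear of the clamp so that no part of its ring hangs over the clamp or its pull bar, then pull the clamp's jaw open by its black bar until the yellow pointer is level with the red index, and keep it there for me. Never let the jaw snap back, do not shift the red index, and leave everything else on the bench where it stands. You finish while still holding the jaw open at the mark with the gripper.

Things in the scene. Friction and masses are not known exactly. Their poses are not given: they have to be found in the camera images.
- clamp: dish clamp screwed to the bench: aluminium base 120 (its x) x 150 mm (its y), bed 18 mm above the bench. Origin: centre of the base at bench height; y points from the pull bar to the fixed jaw (face at y +60 mm, top 42 mm above the bench), z up. At the -y end a dark bearing block (y -75 to -63 mm, top 52 mm above the bench). White rule with black ticks on the bed along the +x side
- jaw: sliding jaw, two guide rods and black pull bar, one piece that slides along the clamp's y only. Shut, its origin is at y +43 mm in the clamp's frame (18 mm above the bench); it opens towards the clamp's -y, at most 65 mm. Springs pull it shut with 5 N, plus 1.6 N per 10 mm of opening (13 N at 50 mm); no latch: it flies back if let go
- pull_bar (a point): centre of the black pull bar, 38 mm above the bench. The bar lies along the clamp's x: 90 mm long, 12 mm thick along the slide, 26 mm tall (25 to 51 mm above the bench). Two 8 mm rods, 30 mm either side of its centre and level with it, join it to the jaw; shut, 36 mm are free between bar and bearing block. It can be straddled from above between the rods, fingers closing along the slide
- jaw_pointer (a point): tip of the sliding jaw's yellow pointer (4 mm wide; a yellow line runs on along the jaw's top) over the white rule, 23 mm above the bench; moves with the jaw
- index_mark (a point): tip of the red index, a small red rider (14 x 14 mm) on the +x edge of the clamp base beside the rule, set beforehand 20 to 55 mm from the shut jaw's yellow pointer, in the opening direction. The jaw is at the mark when jaw_pointer and index_mark have the same y in the clamp's frame. The rider moves if pushed hard (2 N)
- lamp_pivot (a point): point on the vertical swivel axis of the magnifier lamp at the height of its arm, 262 mm above the bench. The lamp stands fixed on a heavy white foot (170 mm across, 26 mm high) with a steel column 22 mm across; column and swivel reach 284 mm above the bench
- lens (a point): centre of the magnifier's lens, 180 mm from the swivel axis, 262 mm above the bench. The lens sits in a white ring 136 mm across and 26 mm thick (249 to 275 mm above the bench)
- lamp_grip (a point): point on the axis of the lamp's black grip, a level round stub 14 mm across that sticks 58 mm out of the ring in line with the arm, away from the swivel. The point is 276 mm from the swivel axis, 28 mm outside the ring, 262 mm above the bench; free space above, beside and below
- lamp_arm (a joint): angle of the lamp's arm about its vertical swivel, rad, -1.5 to 1.5. It grows as the arm turns clockwise seen from above (seen from the robot the lens moves to the left). Stiff: about 0.7 N m (2 to 3 N at the grip); stays where it is left
- red_torch: a red plastic torch standing on its wide lens end, 172 mm tall, 54 mm across at the foot, 38 mm higher up. Origin at the centre of its underside. A bystander
- green_torch: a green torch, same shape as the red one. Origin at the centre of its underside. A bystander
- dish: a small round covered culture dish with orange medium, 35 mm across, 13 mm tall, lying loose on the bench: the next specimen. Origin at the centre of its underside. A bystander
- oil_bottle: an amber glass immersion-oil bottle with black cap, 32 mm across, 72 mm tall. Origin at the centre of its underside. A bystander
- slide_box: a closed blue plastic box of slides, 85 x 175 x 30 mm. Origin at the centre of its underside. A bystander
- mouse: a grey and black computer mouse, 105 x 60 x 33 mm, on a blue mat. Origin at the centre of its underside. A bystander
- objective: a black round objective case with a yellow line, 36 mm across, 56 mm tall. Origin at the centre of its underside. A bystander

How it is judged:
By the outcome, as a careful person would: the job done as asked, in the order asked, and still so for the second after the job is handed in, while the arm keeps its last pose, push and grip.
It also fails if it takes over 62 s, if anything falls off the work surface, if the arm or the gripper's body presses on something with over 40 N, if the wrist force passes 120 N, or if a joint passes its speed limit or range.

## Working session

There is one attempt and no reset: what is moved stays moved. The work goes in short steps, Python scripts to look and compute and a tool call to move; the robot and the scene stay as the last step left them, time stands still between calls to the robot, and variables do not carry over. Pictures are saved under pics/ and viewed, at most 10 in all, crops included, and the job is handed in when it is done.

Besides the shell and the picture viewer there is one more tool, called after ">>>" as name(argument=value, ...) on one line, values as JSON. servo_tool: Moves the arm, as the interface text tells. Its arguments: {"type":"object","properties":{"rows":{"type":"array"},"squeeze":{"type":"number"}},"required":["rows"]}

```bash
mkdir -p pics; ls; cat > h.py <<'E'
from workcell import *
import numpy as np, cv2
from scipy.spatial.transform import Rotation as R
def snap(n,f=None):
    o=get_obs(); im,d=camera(n); 
    if f: cv2.imwrite('pics/'+f,im[:,:,::-1])
    return o,im,d
def T(n,o):
    i=camera_info(n)
    if 'cam_to_world' in i: return i,np.array(i['cam_to_world'])
    W=np.eye(4);W[:3,:3]=R.from_euler('xyz',o['tcp_rot'],degrees=True).as_matrix();W[:3,3]=o['ee_pos']
    return i,W@np.array(i['hand_eye'])
def ray(n,o,uv):
    i,M=T(n,o);uv=np.atleast_2d(uv).astype(float)
    K=np.array([[i['fx'],0,i['cx']],[0,i['fy'],i['cy']],[0,0,1]])
    p=cv2.undistortPoints(uv[:,None],K,np.array(i['dist'],float) if 'dist' in i else None)[:,0]
    d=np.c_[p[:,0],-p[:,1],-np.ones(len(p))]@M[:3,:3].T
    return M[:3,3],d
def onz(n,o,uv,z):
    c,d=ray(n,o,uv); return c+d*((z-c[2])/d[:,2])[:,None]
def dep(n,o,d):
    v,u=np.mgrid[:384,:512]; c,r=ray(n,o,np.c_[u.ravel(),v.ravel()]); return (c+r*d.reshape(-1,1)).reshape(384,512,3)
E
python3 - <<'E'
from h import *
o,a,d=snap('scene','s0.png'); np.save('sd.npy',d)
o,b,d2=snap('top','t0.png'); np.save('td.npy',d2)
print(o); 
for n in('scene','top','wrist'): print(n,{k:np.round(v,3).tolist() if k!='name' and not isinstance(v,str) else v for k,v in camera_info(n).items()})
cv2.imwrite('pics/both.png',cv2.resize(np.vstack([a,b])[:,:,::-1],(512,768))[:600])
E
```

```text
pics
{'time': 0.05, 'q': array([6.76091011e+01, 5.01160205e+00, 1.00354712e+01, 9.50992811e+01,
       8.26510844e-04, 8.99998742e+01]), 'qd': array([-0.06634008,  0.03459366,  0.11777547, -0.03682468,  0.0794821 ,
       -0.03959941]), 'joint_efforts': array([-1.29101652e-03, -5.22088695e+01,  4.66115069e+01,  1.67872530e-02,
       -4.30823548e-05, -1.10931936e-06]), 'ee_pos': array([0.20943144, 0.50835791, 0.25258734]), 'tcp_rot': array([-1.79924588e+02, -8.26675719e-04,  1.57609226e+02]), 'wrist_force': array([-0.87839404,  0.37610553, -0.402007  ]), 'torque': array([ 0.0140755 ,  0.02874717, -0.03585774]), 'grasp_force': 0.0, 'opening': 0.08513347714263954}
scene {'fx': 385.974, 'fy': 385.974, 'cx': 257.119, 'cy': 185.796, 'cam_to_world': [[-0.747, -0.373, 0.55, 1.282], [0.664, -0.443, 0.602, 0.823], [0.019, 0.815, 0.579, 0.953], [0.0, 0.0, 0.0, 1.0]]}
top {'fx': 459.651, 'fy': 459.651, 'cx': 244.819, 'cy': 191.643, 'cam_to_world': [[-0.015, 0.987, -0.159, 0.295], [-1.0, -0.013, 0.015, 0.031], [0.012, 0.159, 0.987, 1.852], [0.0, 0.0, 0.0, 1.0]]}
wrist {'fx': 322.79, 'fy': 322.79, 'cx': 260.479, 'cy': 195.441, 'hand_eye': [[0.0, 0.955, 0.298, 0.076], [1.0, -0.0, 0.0, 0.0], [0.0, 0.298, -0.955, -0.12], [0.0, 0.0, 0.0, 1.0]]}
```

View pics/s0.png

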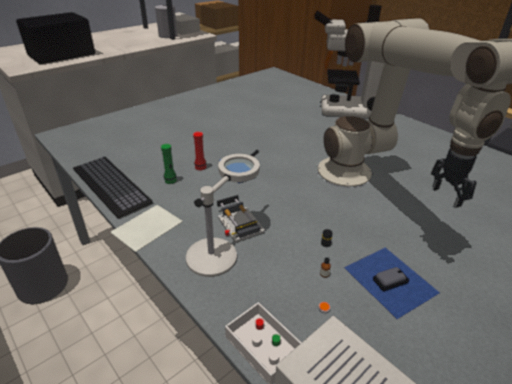

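View pics/t0.png

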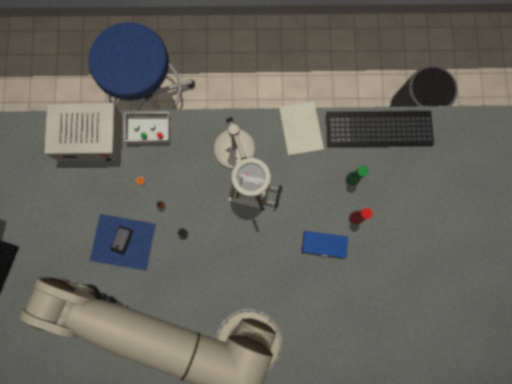

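The scene view shows the lamp column at (208,225), its ring at (240,167) and the clamp at (240,217). In the top view the lamp foot is at (235,148), the ring at (251,177), the grip at about (257,225), and the clamp partly under the ring at about (258,190). The torches are to the right.

```bash
python3 - <<'E'
from h import *
a=cv2.imread('pics/t0.png');s=cv2.imread('pics/s0.png')
A=cv2.resize(a[100:250,190:390],(800,600),interpolation=cv2.INTER_CUBIC)
B=cv2.resize(s[140:270,150:323],(800,600),interpolation=cv2.INTER_CUBIC)
cv2.imwrite('pics/c0.png',cv2.resize(A,(800,600)));cv2.imwrite('pics/c1.png',B)
o=get_obs(); P=dep('top',o,np.load('td.npy'))
z=P[...,2]
def show(n,m):
    q=P[m]; print(n,len(q),q.min(0).round(3),q.max(0).round(3),q.mean(0).round(3))
reg=np.zeros_like(z,bool);reg[100:250,190:300]=1
show('ring',reg&(z>.24)&(z<.30))
show('clamp',reg&(z>.012)&(z<.07))
for n,uv in dict(foot=(235,148),ring=(251,177)).items(): print(n,P[uv[1],uv[0]].round(3))
m=reg&(z>.24)&(z<.3);vv,uu=np.where(m)
for v in range(110,235,4):
    r=uu[vv==v]
    if len(r):print(v,r.min(),r.max(),P[v,r.min()].round(3),P[v,r.max()].round(3))
E
```

```text
ring 1518 [ 0.484 -0.078  0.241] [0.82  0.071 0.294] [ 0.624 -0.005  0.271]
clamp 1597 [ 0.359 -0.229  0.012] [0.954 0.225 0.065] [0.696 0.019 0.027]
foot [0.765 0.041 0.045]
ring [ 0.603 -0.016  0.263]
118 227 232 [0.817 0.067 0.27 ] [0.819 0.049 0.265]
122 226 231 [0.806 0.071 0.26 ] [0.802 0.053 0.269]
126 229 237 [0.783 0.06  0.283] [0.785 0.031 0.278]
130 228 238 [0.769 0.063 0.283] [0.769 0.028 0.28 ]
134 229 237 [0.762 0.06  0.257] [0.76  0.032 0.262]
138 234 238 [0.745 0.043 0.265] [0.744 0.028 0.266]
142 235 239 [0.728 0.039 0.27 ] [0.728 0.025 0.269]
146 237 241 [0.714 0.032 0.268] [0.714 0.018 0.266]
150 238 242 [0.699 0.029 0.269] [0.701 0.015 0.263]
154 240 244 [0.684 0.022 0.272] [0.686 0.008 0.264]
158 241 255 [0.671 0.019 0.265] [ 0.668 -0.03   0.276]
162 238 262 [0.655 0.029 0.271] [ 0.654 -0.055  0.273]
166 234 266 [0.64  0.044 0.276] [ 0.64  -0.069  0.271]
170 232 268 [0.626 0.051 0.273] [ 0.625 -0.075  0.273]
174 231 268 [0.611 0.054 0.278] [ 0.609 -0.075  0.28 ]
178 231 269 [0.598 0.055 0.271] [ 0.595 -0.078  0.281]
182 232 268 [0.584 0.051 0.271] [ 0.582 -0.074  0.272]
186 234 267 [0.569 0.045 0.277] [ 0.568 -0.071  0.272]
190 236 264 [0.558 0.038 0.257] [ 0.555 -0.06   0.265]
194 241 259 [0.544 0.02  0.253] [ 0.543 -0.043  0.255]
198 256 260 [ 0.528 -0.032  0.261] [ 0.527 -0.046  0.263]
202 258 261 [ 0.514 -0.039  0.26 ] [ 0.512 -0.049  0.27 ]
206 259 263 [ 0.499 -0.042  0.264] [ 0.498 -0.055  0.272]
210 261 263 [ 0.484 -0.048  0.27 ] [ 0.485 -0.055  0.263]
```

View pics/c0.png

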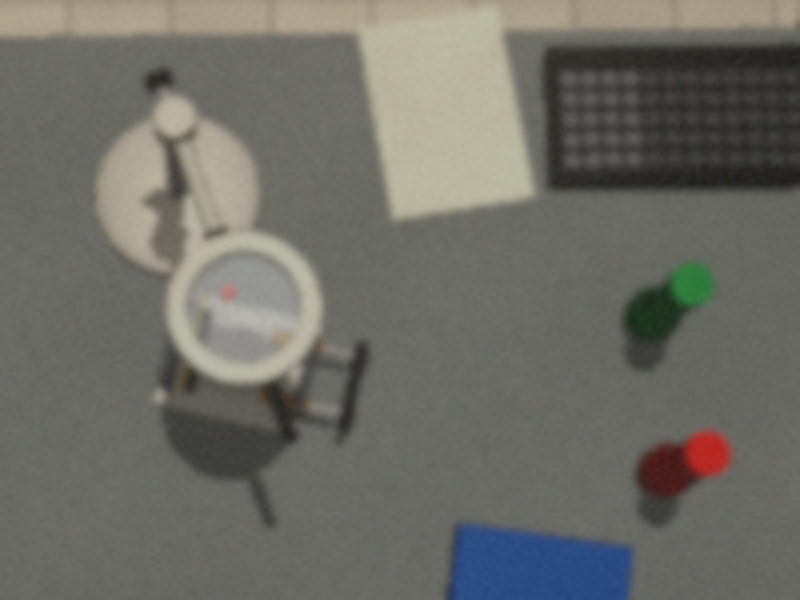

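View pics/c1.png

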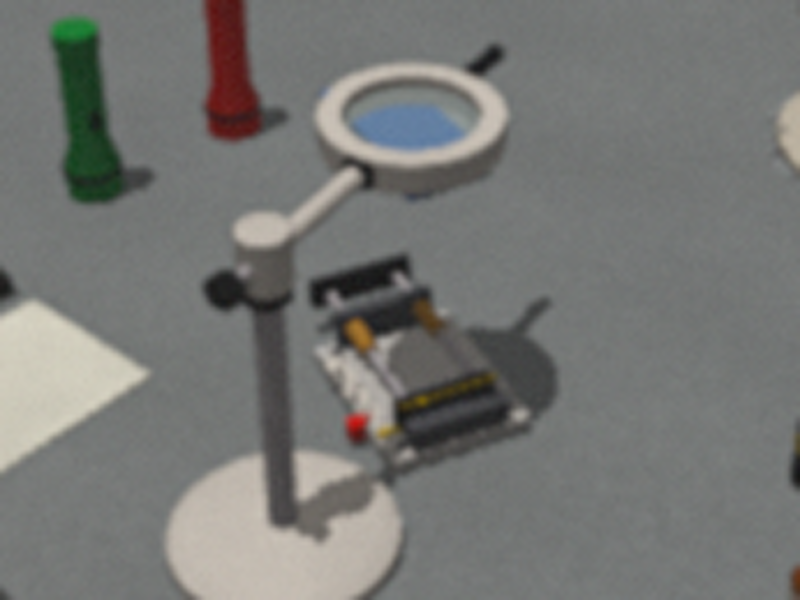

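The pivot is near (0.77, 0.045), the lens near (0.605, -0.012) and the grip near (0.513, -0.044). The clamp bar is on the -y side. I'll swing the lens left (+y). First I raise the tool and start moving over to the grip.

>>> servo_tool(rows=[{"offset": [-0.5,-0.4,-0.8],"yaw": -0.06,"claw": 0},{"offset": [-1,-0.8,-1],"yaw": -0.12,"claw": 0},{"offset": [-1,-0.8,-1],"yaw": -0.18,"claw": 0},{"offset": [-1,-0.8,-1],"yaw": -0.23,"claw": 0},{"offset": [-1,-0.8,-1],"yaw": -0.23,"claw": 0}])

```text
time: 0.72
ee_pos: [0.2717, 0.3963, 0.3532]
tcp_rot: [180.0, 0.0, -161.1]
wrist_force: [0.3, 0.8, -0.6]
opening: 0.0854
grasp_force: 0.0
```

```bash
cat >> h.py <<'E'
def plan(t,yaw=None):
    o=get_obs();r=R.from_euler('xyz',o['tcp_rot'],degrees=True)
    print('q',o['q'].round(1),'pos',o['ee_pos'].round(4),'rot',o['tcp_rot'].round(1),'F',o['wrist_force'].round(1),'op',round(o['opening'],4),'t',o['time'])
    print('offset',(r.inv().apply(np.array(t)-o['ee_pos'])*10).round(3), 'yaw',None if yaw is None else round(-((yaw-o['tcp_rot'][2]+180)%360-180)/180,3))
E
python3 -c "
from h import *
plan([.513,-.044,.36],199)"
```

```text
q [ 55.6  -1.   15.3 106.3   0.   36.7] pos [0.2717 0.3963 0.3532] rot [ 180.     0.  -161.1] F [ 0.3  0.8 -0.6] op 0.0854 t 0.725
offset [-0.857 -4.947 -0.068] yaw -0.001
```

>>> servo_tool(rows=[{"offset": [-0.2,-0.6,0],"yaw": 0,"claw": 0},{"offset": [-0.3,-1,0],"yaw": 0,"claw": 0}])

```text
time: 0.98
ee_pos: [0.3328, 0.3109, 0.3524]
tcp_rot: [-180.0, -0.1, -161.2]
wrist_force: [0.7, 0.8, -0.5]
opening: 0.0852
grasp_force: 0.0
```

>>> servo_tool(rows=[{"offset": [-0.2,-0.6,0],"yaw": 0,"claw": 0},{"offset": [-0.3,-1,0],"yaw": 0,"claw": 0}])

```text
time: 1.23
ee_pos: [0.3942, 0.2255, 0.3525]
tcp_rot: [-180.0, -0.1, -161.2]
wrist_force: [-0.1, 0.2, 0.3]
opening: 0.0855
grasp_force: 0.0
```

>>> servo_tool(rows=[{"offset": [-0.1,-0.6,0],"yaw": 0,"claw": 0},{"offset": [-0.25,-1,0],"yaw": 0,"claw": 0}])

```text
time: 1.48
ee_pos: [0.4501, 0.1389, 0.3528]
tcp_rot: [-180.0, -0.0, -161.3]
wrist_force: [-0.6, 1.3, 0.2]
opening: 0.0855
grasp_force: 0.0
```

>>> servo_tool(rows=[{"offset": [0,-0.6,0],"yaw": 0,"claw": 0},{"offset": [0,-1,0],"yaw": 0,"claw": 0}])

```text
time: 1.72
ee_pos: [0.4827, 0.0443, 0.3523]
tcp_rot: [180.0, -0.1, -161.3]
wrist_force: [0.7, 0.6, -1.4]
opening: 0.0854
grasp_force: 0.0
```

>>> servo_tool(rows=[{"offset": [0,-0.6,0],"yaw": 0,"claw": 0},{"offset": [0,-0.95,0],"yaw": 0,"claw": 0.3},{"offset": [0,-0.95,0],"yaw": 0,"claw": 0.5},{"offset": [0,-0.95,0],"yaw": 0,"claw": 0.5}])

```text
time: 2.22
ee_pos: [0.513, -0.0433, 0.3528]
tcp_rot: [180.0, -0.1, -161.1]
wrist_force: [0.1, -0.1, 1.1]
opening: 0.043
grasp_force: 0.0
```

```bash
python3 - <<'E'
from h import *
plan([.513,-.044,.262],199)
o,im,d=snap('wrist','w1.png');P=dep('wrist',o,d)
m=(d>0)&(abs(P[...,2]-.262)<.012)&(np.linalg.norm(P[...,:2]-[.513,-.044],axis=2)<.06)&(im.max(2)<90)
q=P[m];print(len(q),q.min(0).round(3),q.max(0).round(3),q.mean(0).round(4))
c,v=cv2.PCACompute(q[:,:2].astype(np.float32),None);print(c,v[0])
E
```

```text
q [ -4.8   3.8  20.2 106.4   0.  -23.7] pos [ 0.513  -0.0433  0.3528] rot [ 1.800e+02 -1.000e-01 -1.611e+02] F [ 0.1 -0.1  1.1] op 0.043 t 2.225
offset [ 0.002 -0.007  0.908] yaw -0.001
1677 [ 0.482 -0.061  0.25 ] [ 0.555 -0.003  0.273] [ 0.5096 -0.0451  0.2663]
[[ 0.5096042  -0.04507949]] [0.9456627  0.32514954]
```

View pics/w1.png

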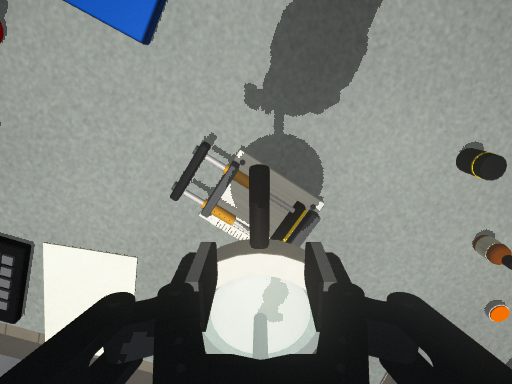

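The wrist view shows the black grip from (260,165) to (260,248), centred between the fingers. The clamp is below it with its bar at (190,165). Next I go down to straddle the grip.

>>> servo_tool(rows=[{"offset": [0,0,0.3],"yaw": 0,"claw": 0.5},{"offset": [0,0,0.6],"yaw": 0,"claw": 0.5},{"offset": [0,0,0.9],"yaw": 0,"claw": 0.5},{"offset": [0,0,0.9],"yaw": 0,"claw": 0.6},{"offset": [0,0,0.9],"yaw": 0,"claw": 0.74},{"offset": [0,0,0.9],"yaw": 0,"claw": 0.74},{"offset": [0,0,0.9],"yaw": 0,"claw": 0.74}], squeeze=20)

```text
time: 3.15
ee_pos: [0.5134, -0.0438, 0.2642]
tcp_rot: [-180.0, 0.1, -161.0]
wrist_force: [-0.2, 0.6, 0.4]
opening: 0.0222
grasp_force: 0.0
```

>>> servo_tool(rows=[{"offset": [0,0.06,0],"yaw": 0.007,"claw": 0.74},{"offset": [-0.0,0.12,0],"yaw": 0.014,"claw": 0.74},{"offset": [-0.01,0.24,0],"yaw": 0.028,"claw": 0.74},{"offset": [-0.024,0.36,0],"yaw": 0.042,"claw": 0.74},{"offset": [-0.042,0.478,0],"yaw": 0.056,"claw": 0.74},{"offset": [-0.065,0.595,0],"yaw": 0.069,"claw": 0.74},{"offset": [-0.094,0.712,0],"yaw": 0.083,"claw": 0.74},{"offset": [-0.128,0.827,0],"yaw": 0.097,"claw": 0.74},{"offset": [-0.166,0.941,0],"yaw": 0.111,"claw": 0.74}])

```text
time: 4.28
ee_pos: [0.498, 0.0509, 0.2635]
tcp_rot: [-180.0, 0.0, 178.9]
wrist_force: [2.1, -2.2, 0.5]
opening: 0.0223
grasp_force: 1.4
```

The lamp is following, with about 3 N at the wrist.

>>> servo_tool(rows=[{"offset": [-0.0,0.12,0],"yaw": 0.014,"claw": 0.74},{"offset": [-0.01,0.24,0],"yaw": 0.028,"claw": 0.74},{"offset": [-0.024,0.36,0],"yaw": 0.042,"claw": 0.74},{"offset": [-0.042,0.478,0],"yaw": 0.056,"claw": 0.74},{"offset": [-0.065,0.595,0],"yaw": 0.069,"claw": 0.74},{"offset": [-0.094,0.712,0],"yaw": 0.083,"claw": 0.74},{"offset": [-0.128,0.827,0],"yaw": 0.097,"claw": 0.74},{"offset": [-0.166,0.941,0],"yaw": 0.111,"claw": 0.74}])

```text
time: 5.28
ee_pos: [0.5161, 0.1446, 0.2634]
tcp_rot: [-180.0, 0.0, 158.9]
wrist_force: [-0.3, -3.2, 0.7]
opening: 0.0221
grasp_force: 1.4
```

>>> servo_tool(rows=[{"offset": [-0.0,0.12,0],"yaw": 0.014,"claw": 0.74},{"offset": [-0.01,0.24,0],"yaw": 0.028,"claw": 0.74},{"offset": [-0.024,0.36,0],"yaw": 0.042,"claw": 0.74},{"offset": [-0.042,0.478,0],"yaw": 0.056,"claw": 0.74},{"offset": [-0.065,0.595,0],"yaw": 0.069,"claw": 0.74},{"offset": [-0.094,0.712,0],"yaw": 0.083,"claw": 0.74},{"offset": [-0.128,0.827,0],"yaw": 0.097,"claw": 0.74},{"offset": [-0.166,0.941,0],"yaw": 0.111,"claw": 0.74}])

```text
time: 6.28
ee_pos: [0.5651, 0.2265, 0.2632]
tcp_rot: [-179.9, -0.0, 138.9]
wrist_force: [-0.0, -3.0, 1.1]
opening: 0.0221
grasp_force: 1.4
```

>>> servo_tool(rows=[{"offset": [-0.0,0.12,0],"yaw": 0.014,"claw": 0.74},{"offset": [-0.01,0.24,0],"yaw": 0.028,"claw": 0.74},{"offset": [-0.024,0.36,0],"yaw": 0.042,"claw": 0.74},{"offset": [-0.042,0.478,0],"yaw": 0.056,"claw": 0.74},{"offset": [-0.065,0.595,0],"yaw": 0.069,"claw": 0.74},{"offset": [-0.094,0.712,0],"yaw": 0.083,"claw": 0.74},{"offset": [-0.094,0.712,0],"yaw": 0.083,"claw": 0.74}])

```text
time: 7.15
ee_pos: [0.6191, 0.2745, 0.2625]
tcp_rot: [-179.9, -0.0, 124.1]
wrist_force: [0.5, -0.6, 0.9]
opening: 0.0223
grasp_force: 0.0
```

>>> servo_tool(rows=[{"offset": [0,-0.04,0],"yaw": 0,"claw": 0.5},{"offset": [0,-0.04,0],"yaw": 0,"claw": 0.5},{"offset": [0,-0.04,-0.5],"yaw": 0,"claw": 0.5},{"offset": [0,-0.04,-1],"yaw": 0,"claw": 0.4},{"offset": [0,-0.04,-1],"yaw": 0,"claw": 0.4}])

```text
time: 7.78
ee_pos: [0.6163, 0.2717, 0.369]
tcp_rot: [179.5, 0.1, 124.1]
wrist_force: [0.8, 0.3, 0.1]
opening: 0.0514
grasp_force: 0.0
```

```bash
python3 - <<'E'
from h import *
plan([.53,-.08,.3],166)
o,im,d=snap('top','t1.png');P=dep('top',o,d);o,im2,d2=snap('scene','s1.png')
A=cv2.resize(im[100:250,190:290],(400,600),interpolation=cv2.INTER_CUBIC);B=cv2.resize(im2[190:260,190:290],(400,280),interpolation=cv2.INTER_CUBIC)
cv2.imwrite('pics/c2.png',np.hstack([A,np.vstack([B,np.zeros((320,400,3),np.uint8)])])[:,:,::-1])
z=P[...,2];m=(z>.24)&(z<.29);m[:,:180]=0;m[:100]=0;m[200:]=0;q=P[m];print(q.min(0),q.max(0))
E
```

```text
q [ 23.8  31.2  56.8 115.1   0.   79.7] pos [0.6163 0.2717 0.369 ] rot [1.795e+02 1.000e-01 1.241e+02] F [0.8 0.3 0.1] op 0.0514 t 7.775
offset [-2.426 -2.694  0.669] yaw -0.233
[0.60280975 0.00273072 0.24192067] [0.81023892 0.23479217 0.28979674]
```

View pics/c2.png

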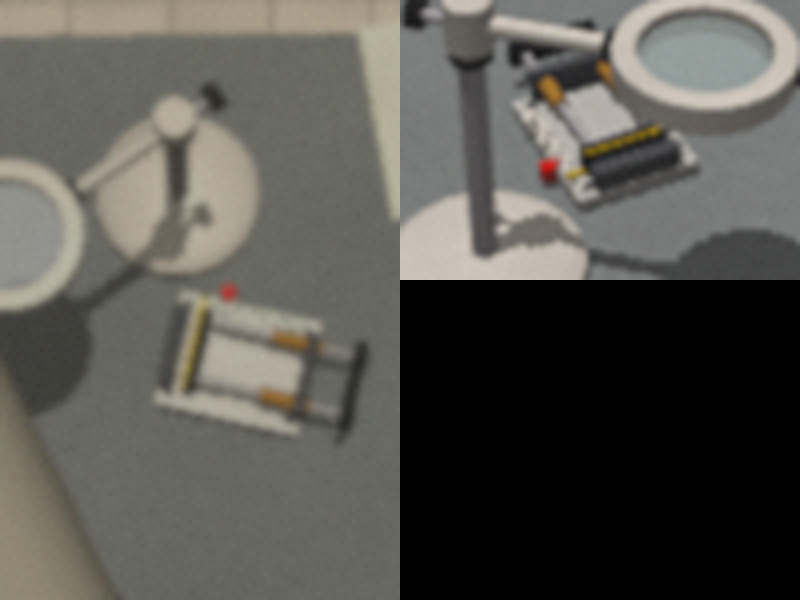

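The lamp is clear now: ring at the left, clamp fully visible, red index at crop (228,292), bar at crop (353,392). Next I move above the clamp to measure it.

>>> servo_tool(rows=[{"offset": [-0.3,-0.5,0],"yaw": -0.05,"claw": 0.4},{"offset": [-0.65,-0.9,0],"yaw": -0.1,"claw": 0.4},{"offset": [-0.9,-1,0],"yaw": -0.16,"claw": 0.4},{"offset": [-0.9,-1,0],"yaw": -0.21,"claw": 0.4},{"offset": [-0.9,-1,0],"yaw": -0.233,"claw": 0.4}])

```text
time: 8.5
ee_pos: [0.583, 0.1403, 0.3615]
tcp_rot: [-179.9, -0.1, 166.2]
wrist_force: [-0.1, 0.2, 0.2]
opening: 0.0515
grasp_force: 0.0
```

```bash
python3 - <<'E'
from h import *
plan([.50,-.03,.32],166)
E
```

```text
q [ 13.5  17.1  36.7 109.7   0.   27.3] pos [0.583  0.1403 0.3615] rot [-1.799e+02 -1.000e-01  1.662e+02] F [-0.1  0.2  0.2] op 0.0515 t 8.5
offset [ 0.399 -1.851  0.418] yaw 0.001
```

>>> servo_tool(rows=[{"offset": [0.1,-0.5,0],"yaw": 0,"claw": 0.4},{"offset": [0.2,-0.95,0],"yaw": 0,"claw": 0.4}])

```text
time: 8.75
ee_pos: [0.54, 0.0527, 0.3608]
tcp_rot: [-179.9, -0.2, 166.1]
wrist_force: [-0.7, 0.0, 1.1]
opening: 0.0512
grasp_force: 0.0
```

>>> servo_tool(rows=[{"offset": [0.1,-0.5,0.1],"yaw": 0,"claw": 0.2},{"offset": [0.2,-0.9,0.4],"yaw": 0,"claw": 0.2},{"offset": [0.2,-0.9,0.4],"yaw": 0,"claw": 0.2},{"offset": [0.2,-0.9,0.4],"yaw": 0,"claw": 0.2}])

```text
time: 9.25
ee_pos: [0.4998, -0.0287, 0.3227]
tcp_rot: [180.0, -0.1, 166.0]
wrist_force: [-0.4, 0.2, -0.0]
opening: 0.0686
grasp_force: 0.0
```

```bash
python3 - <<'E'
from h import *
plan([.50,-.03,.32],166)
o,im,d=snap('wrist','w2.png');np.savez('w2.npz',im=im,d=d,**{k:o[k] for k in('ee_pos','tcp_rot')})
cv2.imwrite('pics/w2b.png',cv2.resize(im[:,:,::-1],(800,600)))
P=dep('wrist',o,d)
h=cv2.cvtColor(im,cv2.COLOR_RGB2HSV)
Y=cv2.inRange(h,(22,120,100),(35,255,255)); Rd=cv2.inRange(h,(0,150,90),(6,255,255))|cv2.inRange(h,(174,150,90),(180,255,255))
for n,m in(('Y',Y),('R',Rd)):
    N,l,s,c=cv2.connectedComponentsWithStats(m)
    for k in range(1,N):
        if s[k,4]>8: print(n,s[k],c[k].round(1),np.median(P[l==k],0).round(4))
# bar: z 45-55 mm dark
m=(abs(P[...,2]-.051)<.004)&(im.max(2)<80)&(np.linalg.norm(P[...,:2]-[.53,-.07],axis=2)<.12)
N,l,s,c=cv2.connectedComponentsWithStats(m.astype(np.uint8))
for k in range(1,N):
    if s[k,4]>80:
        r=cv2.minAreaRect((P[l==k][:,:2]*1000).astype(np.float32)); print(s[k],r,np.median(P[l==k],0))
E
```

```text
q [ -3.3   0.4  13.2 102.8   0.   10.7] pos [ 0.4998 -0.0287  0.3227] rot [ 1.80e+02 -1.00e-01  1.66e+02] F [-0.4  0.2 -0. ] op 0.0686 t 9.25
offset [-0.005 -0.012  0.027] yaw 0.0
Y [469  23  19  34  74] [474.4  44.1] [0.4329 0.2387 0.039 ]
Y [318 195  11  64 212] [324.  227.2] [0.6096 0.0317 0.0441]
R [299 255  10  12 100] [303.7 261.3] [ 0.6656 -0.0043  0.0229]
[194 194  13  63 553] ((567.0198364257812, -126.71774291992188), (12.046799659729004, 88.42529296875), 76.0277328491211) [ 0.56454585 -0.12572354  0.04968806]
```

View pics/w2b.png

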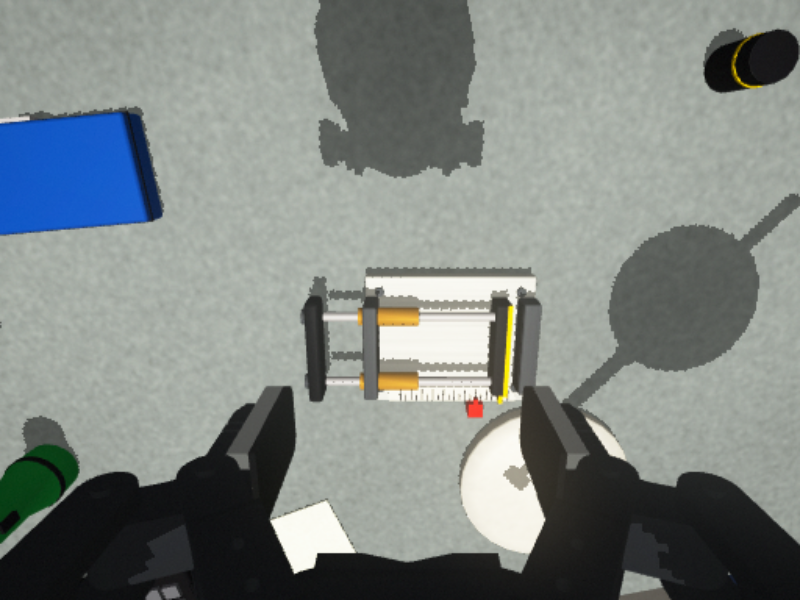

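The wrist view shows the bar at (315,348), the jaw's yellow line at (510,350) with the pointer tip near (501,402), and the red rider at (475,409) with its tip facing the rule (in the 800x600 view). I'll work out the gap along the slide.

```bash
cat >> h.py <<'E'
u=np.array([np.cos(np.radians(76.03)),np.sin(np.radians(76.03)),0]);B0=np.array([.567,-.1267,0])
xc=np.array([u[1],-u[0],0])
def marks(n,o,im,lo=(250,290)):
    h=cv2.cvtColor(im,cv2.COLOR_RGB2HSV)
    Y=cv2.inRange(h,(20,110,80),(36,255,255)); Rd=cv2.inRange(h,(0,140,80),(7,255,255))|cv2.inRange(h,(173,140,80),(180,255,255))
    for nm,m in(('Y',Y),('R',Rd)):
        v,uu=np.where(m>0); p=onz(n,o,np.c_[uu,v],.023)-B0; a,b=p@xc,p@u
        k=(abs(a-.03)<.07)&(b>.05)&(b<.26); 
        for s in sorted(set((a[k]*500).round()),reverse=True):
            j=k&((a*500).round()==s); print(nm,'xc %.3f yc %.4f..%.4f mean %.4f n %d'%(s/500,b[j].min(),b[j].max(),b[j].mean(),j.sum()))
E
python3 - <<'E'
from h import *
f=np.load('w2.npz');marks('wrist',f,f['im'])
E
```

```text
Y xc 0.060 yc 0.1641..0.1655 mean 0.1648 n 2
Y xc 0.058 yc 0.1625..0.1669 mean 0.1647 n 8
Y xc 0.056 yc 0.1624..0.1667 mean 0.1646 n 4
Y xc 0.054 yc 0.1623..0.1710 mean 0.1658 n 5
Y xc 0.052 yc 0.1637..0.1709 mean 0.1673 n 6
Y xc 0.050 yc 0.1665..0.1708 mean 0.1689 n 7
Y xc 0.048 yc 0.1677..0.1706 mean 0.1691 n 3
Y xc 0.046 yc 0.0586..0.1705 mean 0.0868 n 20
Y xc 0.044 yc 0.0700..0.1704 mean 0.1250 n 6
Y xc 0.042 yc 0.0543..0.1703 mean 0.0855 n 46
Y xc 0.040 yc 0.0543..0.1701 mean 0.0817 n 27
Y xc 0.038 yc 0.0544..0.1715 mean 0.0852 n 22
Y xc 0.036 yc 0.1670..0.1714 mean 0.1692 n 8
Y xc 0.034 yc 0.1669..0.1712 mean 0.1690 n 4
Y xc 0.032 yc 0.1668..0.1711 mean 0.1689 n 4
Y xc 0.030 yc 0.1667..0.1710 mean 0.1689 n 4
Y xc 0.028 yc 0.0786..0.1709 mean 0.1577 n 8
Y xc 0.026 yc 0.1679..0.1707 mean 0.1693 n 3
Y xc 0.024 yc 0.1678..0.1706 mean 0.1692 n 3
Y xc 0.022 yc 0.1676..0.1705 mean 0.1691 n 6
Y xc 0.020 yc 0.1675..0.1703 mean 0.1689 n 3
Y xc 0.018 yc 0.1674..0.1703 mean 0.1688 n 3
Y xc 0.016 yc 0.1673..0.1702 mean 0.1687 n 6
Y xc 0.014 yc 0.1672..0.1700 mean 0.1686 n 3
Y xc 0.012 yc 0.
[... 888 characters left out ...]
n 0.1690 n 6
Y xc -0.028 yc 0.1675..0.1703 mean 0.1689 n 3
Y xc -0.030 yc 0.1673..0.1702 mean 0.1688 n 6
Y xc -0.032 yc 0.1673..0.1700 mean 0.1686 n 3
Y xc -0.034 yc 0.1672..0.1713 mean 0.1692 n 4
Y xc -0.036 yc 0.1685..0.1698 mean 0.1691 n 2
R xc 0.074 yc 0.1371..0.1487 mean 0.1429 n 9
R xc 0.072 yc 0.1355..0.1487 mean 0.1421 n 10
R xc 0.070 yc 0.1355..0.1486 mean 0.1420 n 10
R xc 0.068 yc 0.1354..0.1485 mean 0.1420 n 10
R xc 0.066 yc 0.1353..0.1484 mean 0.1419 n 20
R xc 0.064 yc 0.1352..0.1483 mean 0.1418 n 10
R xc 0.062 yc 0.1352..0.1482 mean 0.1417 n 10
R xc 0.060 yc 0.1351..0.1482 mean 0.1416 n 10
R xc 0.058 yc 0.1351..0.1466 mean 0.1412 n 12
R xc 0.056 yc 0.1407..0.1436 mean 0.1422 n 3
```

```bash
python3 - <<'E'
from h import *
plan([.567,-.1267,.14],166.03)
o,im,d=snap('top');P=dep('top',o,d);h=cv2.cvtColor(im,cv2.COLOR_RGB2HSV)
G=B0-.023*u
for n,a,b in(('green',(50,100,30),(80,255,255)),('red',(0,150,60),(6,255,255)),('blue',(105,120,60),(125,255,255))):
    m=cv2.inRange(h,a,b)>0;q=P[m&(P[...,2]>.02)&(P[...,0]>.3)&(P[...,0]<.8)&(P[...,1]<-.05)];
    if len(q):print(n,np.percentile(q,[5,95],axis=0).round(3).tolist(),'min dist',np.sort(np.linalg.norm(q[:,:2]-G[:2],axis=1))[3].round(3))
E
```

```text
q [ -3.3   0.4  13.3 102.8   0.   10.7] pos [ 0.5003 -0.0284  0.3232] rot [180.    0.  166.1] F [-0.5  0.1 -0.1] op 0.0684 t 9.3
offset [-0.884 -0.794  1.832] yaw 0.0
green [[0.621, -0.45, 0.046], [0.654, -0.415, 0.179]] min dist 0.276
red [[0.462, -0.455, 0.041], [0.495, -0.42, 0.178]] min dist 0.282
blue [[0.335, -0.385, 0.024], [0.414, -0.232, 0.038]] min dist 0.165
```

All bystanders are well away. I move over the bar and start lowering.

>>> servo_tool(rows=[{"offset": [-0.4,-0.4,0],"yaw": 0,"claw": 0.4},{"offset": [-0.88,-0.79,0.3],"yaw": 0,"claw": 0.55},{"offset": [-0.88,-0.79,0.7],"yaw": 0,"claw": 0.55},{"offset": [-0.88,-0.79,1],"yaw": 0,"claw": 0.55},{"offset": [-0.88,-0.79,1],"yaw": 0,"claw": 0.55}])

```text
time: 9.98
ee_pos: [0.5665, -0.1259, 0.2211]
tcp_rot: [180.0, -0.2, 166.1]
wrist_force: [0.2, -0.2, -0.0]
opening: 0.0384
grasp_force: 0.0
```

>>> servo_tool(rows=[{"offset": [0,0,0.5],"yaw": 0,"claw": 0.55},{"offset": [0,0,0.85],"yaw": 0,"claw": 0.55},{"offset": [0,0,0.85],"yaw": 0,"claw": 0.55},{"offset": [0,0,0.85],"yaw": 0,"claw": 0.55}])

```text
time: 10.48
ee_pos: [0.5678, -0.1266, 0.1412]
tcp_rot: [180.0, 0.2, 166.1]
wrist_force: [0.3, 0.7, 0.5]
opening: 0.0382
grasp_force: 0.0
```

```bash
python3 - <<'E'
from h import *
plan([.567,-.1267,.042],166.03)
o,im,d=snap('wrist','w3.png');P=dep('wrist',o,d)
m=(abs(P[...,2]-.051)<.004)&(im.max(2)<80)&(abs((P-B0)@u)<.012)&(abs((P-B0)@xc)<.06)
r=cv2.minAreaRect((P[m][:,:2]*1000).astype(np.float32));print(m.sum(),r)
E
```

```text
q [-12.6   8.4   1.4  82.8   0.    1.3] pos [ 0.5678 -0.1266  0.1412] rot [180.    0.2 166.1] F [0.3 0.7 0.5] op 0.0382 t 10.475
offset [ 0.011 -0.003  0.992] yaw 0.0
2018 ((567.192626953125, -126.81278228759766), (11.668926239013672, 88.82119750976562), 75.6175537109375)
```

View pics/w3.png

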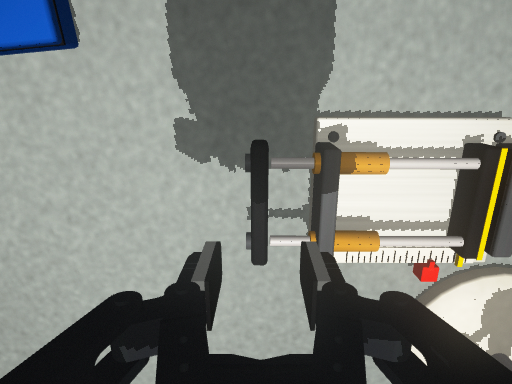

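The bar at (260,200) is centred between the fingers. The pointer is at (460,262) and the index tip at (424,262). I re-measure the gap, then descend.

```bash
python3 - <<'E' | grep -E "xc 0.0(5[0-9]|6)"
from h import *
o,im,d=snap('wrist');marks('wrist',o,im)
E
```

```text
Y xc 0.060 yc 0.1628..0.1672 mean 0.1652 n 11
Y xc 0.058 yc 0.1615..0.1676 mean 0.1646 n 24
Y xc 0.056 yc 0.1612..0.1678 mean 0.1644 n 17
Y xc 0.054 yc 0.1610..0.1824 mean 0.1710 n 29
Y xc 0.052 yc 0.1613..0.1829 mean 0.1717 n 26
Y xc 0.050 yc 0.1610..0.1825 mean 0.1737 n 19
R xc 0.068 yc 0.1299..0.1485 mean 0.1394 n 45
R xc 0.066 yc 0.1280..0.1490 mean 0.1387 n 51
R xc 0.064 yc 0.1279..0.1487 mean 0.1384 n 51
R xc 0.062 yc 0.1283..0.1484 mean 0.1383 n 50
R xc 0.060 yc 0.1280..0.1472 mean 0.1374 n 47
R xc 0.058 yc 0.1279..0.1453 mean 0.1372 n 49
R xc 0.056 yc 0.1389..0.1440 mean 0.1411 n 12
```

>>> servo_tool(rows=[{"offset": [0.01,0,0.25],"yaw": 0,"claw": 0.55},{"offset": [0.01,0,0.5],"yaw": 0,"claw": 0.55},{"offset": [0.01,0,0.7],"yaw": 0,"claw": 0.55},{"offset": [0.01,0,0.85],"yaw": 0,"claw": 0.55},{"offset": [0.01,0,0.98],"yaw": 0,"claw": 0.55},{"offset": [0.01,0,0.98],"yaw": 0,"claw": 0.55}])

```text
time: 11.32
ee_pos: [0.5654, -0.1264, 0.0398]
tcp_rot: [-180.0, -0.1, 166.1]
wrist_force: [0.2, 0.8, 1.1]
opening: 0.0384
grasp_force: 0.0
```

The gap is about 23 mm. I grip the bar.

>>> servo_tool(rows=[{"offset": [0,0,0],"yaw": 0,"claw": 0.8},{"offset": [0,0,0],"yaw": 0,"claw": 1},{"offset": [0,0,0],"yaw": 0,"claw": 1},{"offset": [0,0,0],"yaw": 0,"claw": 1},{"offset": [0,0,0],"yaw": 0,"claw": 1},{"offset": [0,0,0],"yaw": 0,"claw": 1}], squeeze=70)

```text
time: 12.08
ee_pos: [0.566, -0.1272, 0.0413]
tcp_rot: [-179.9, 0.1, 166.0]
wrist_force: [-2.5, -5.5, 5.2]
opening: 0.011
grasp_force: 68.7
```

>>> servo_tool(rows=[{"offset": [0,-0.02,0],"yaw": 0,"claw": 1},{"offset": [0,-0.04,0],"yaw": 0,"claw": 1},{"offset": [0,-0.06,0],"yaw": 0,"claw": 1},{"offset": [0,-0.08,0],"yaw": 0,"claw": 1},{"offset": [0,-0.1,0],"yaw": 0,"claw": 1},{"offset": [0,-0.12,0],"yaw": 0,"claw": 1},{"offset": [0,-0.14,0],"yaw": 0,"claw": 1},{"offset": [0,-0.16,0],"yaw": 0,"claw": 1},{"offset": [0,-0.18,0],"yaw": 0,"claw": 1},{"offset": [0,-0.18,0],"yaw": 0,"claw": 1}])

```text
time: 13.32
ee_pos: [0.5621, -0.1427, 0.0413]
tcp_rot: [179.8, 0.1, 166.1]
wrist_force: [-0.2, 7.6, 5.8]
opening: 0.0109
grasp_force: 69.1
```

```bash
python3 - <<'E'
from h import *
plan(B0+[0,0,.04]-.023*u,166.03); o,im,d=snap('wrist','w4.png'); print((o['ee_pos']-B0)@u)
marks('wrist',o,im)
E
```

```text
q [-14.3  10.2  -7.6  72.    0.2  -0.4] pos [ 0.5621 -0.1427  0.0413] rot [1.798e+02 1.000e-01 1.661e+02] F [-0.2  7.6  5.8] op 0.0109 t 13.325
offset [-0.009 -0.063  0.013] yaw 0.001
-0.01669074848484947
Y xc 0.054 yc 0.0504..0.1048 mean 0.0928 n 18
Y xc 0.052 yc 0.0501..0.1041 mean 0.0883 n 29
Y xc 0.050 yc 0.0913..0.1008 mean 0.0957 n 16
Y xc 0.048 yc 0.0930..0.0934 mean 0.0932 n 2
Y xc 0.032 yc 0.0749..0.0805 mean 0.0777 n 2
Y xc -0.014 yc 0.0807..0.1009 mean 0.0925 n 16
Y xc -0.016 yc 0.0718..0.0970 mean 0.0857 n 11
Y xc -0.018 yc 0.0502..0.1002 mean 0.0868 n 177
Y xc -0.020 yc 0.0500..0.0997 mean 0.0828 n 249
Y xc -0.022 yc 0.0501..0.0983 mean 0.0777 n 135
Y xc -0.024 yc 0.0500..0.0953 mean 0.0599 n 16Traceback (most recent call last):
  File "<stdin>", line 3, in <module>
  File "h.py", line 33, in marks
    v,uu=np.where(m>0); p=onz(n,o,np.c_[uu,v],.023)-B0; a,b=p@xc,p@u
                          ~~~^^^^^^^^^^^^^^^^^^^^^^
  File "h.py", line 20, in onz
    c,d=ray(n,o,uv); return c+d*((z-c[2])/d[:,2])[:,None]
        ~~~^^^^^^^^
  File "h.py", line 16, in ray
    p=cv2.undistortPoints(uv[:,None],K,np.array(i['dist'],float) if 'dist' in i else None)[:,0]
      ~~~~~~~~~~~~~~~~~~~^^^^^^^^^^^^^^^^^^^^^^^^^^^^^^^^^^^^^^^^^^^^^^^^^^^^^^^^^^^^^^^^^
cv2.error: OpenCV(4.12.0) /io/opencv/modules/calib3d/src/undistort.dispatch.cpp:347: error: (-215:Assertion failed) CV_IS_MAT(_src) && CV_IS_MAT(_dst) && (_src->rows == 1 || _src->cols == 1) && (_dst->rows == 1 || _dst->cols == 1) && _src->cols + _src->rows - 1 == _dst->rows + _dst->cols - 1 && (CV_MAT_TYPE(_src->type) == CV_32FC2 || CV_MAT_TYPE(_src->type) == CV_64FC2) && (CV_MAT_TYPE(_dst->type) == CV_32FC2 || CV_MAT_TYPE(_dst->type) == CV_64FC2) in function 'cvUndistortPointsInternal'
```

View pics/w4.png

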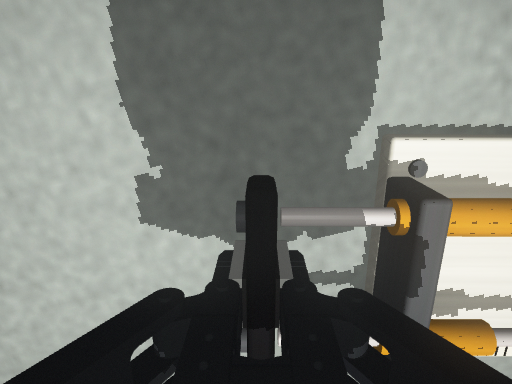

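The bar is firmly gripped and the spring force is as expected (about 7.6 N). The marks are out of the wrist view, so I pull the remaining distance and check with the scene and top cameras.

>>> servo_tool(rows=[{"offset": [0,-0.02,0],"yaw": 0,"claw": 1},{"offset": [0,-0.04,0],"yaw": 0,"claw": 1},{"offset": [0,-0.055,0],"yaw": 0,"claw": 1},{"offset": [0,-0.067,0],"yaw": 0,"claw": 1},{"offset": [0,-0.067,0],"yaw": 0,"claw": 1},{"offset": [0,-0.067,0],"yaw": 0,"claw": 1}])

```text
time: 14.12
ee_pos: [0.5606, -0.149, 0.0413]
tcp_rot: [179.8, 0.1, 166.1]
wrist_force: [1.3, 8.1, 6.1]
opening: 0.0111
grasp_force: 69.1
```

```bash
python3 - <<'E'
from h import *
plan(B0+[0,0,.04]-.023*u,166.03)
o=get_obs();print((o['ee_pos']-[.566,-.1272,0])@u)
ims=[]
ims.append(cv2.imread('pics/s1.png')[:,:,::-1])
N=6;acc=np.mean([snap('scene')[1].astype(float) for _ in range(N)],0);im=acc.clip(0,255).astype(np.uint8);cv2.imwrite('pics/s2.png',im[:,:,::-1]);ims.append(im)
top=np.mean([snap('top')[1].astype(float) for _ in range(N)],0).clip(0,255).astype(np.uint8);cv2.imwrite('pics/t2.png',top[:,:,::-1])
i,M=T('scene',o)
def proj(p):
    c=(np.array(p)-M[:3,3])@M[:3,:3]; return i['cx']+i['fx']*c[0]/-c[2], i['cy']+i['fy']*c[1]/c[2]
for yc in(.1417,.1647): print('expected tip px yc',yc,np.round(proj(B0+yc*u+.057*xc+[0,0,.023]),1))
crops=[cv2.resize(a[205:250,210:270],(600,450),interpolation=cv2.INTER_CUBIC) for a in ims]
cv2.imwrite('pics/c3.png',crops[1][:,:,::-1])
for n,im_ in(('scene',ims[0]),('scene',ims[1]),('top',cv2.imread('pics/t1.png')[:,:,::-1]),('top',top)):
    h=cv2.cvtColor(np.ascontiguousarray(im_),cv2.COLOR_RGB2HSV)
    for nm,m in(('R',cv2.inRange(h,(0,120,70),(8,255,255))|cv2.inRange(h,(172,120,70),(180,255,255))),('Y',cv2.inRange(h,(22,90,60),(36,255,255)))):
        v,uu=np.where(m>0);p=onz(n,o,np.c_[uu,v],.023)-B0;a,b=p@xc,p@u;k=(a>.04)&(a<.085)&(b>.10)&(b<.19)
        if k.any():print(n,nm,k.sum(),'xc %.4f yc %.4f'%(a[k].mean(),b[k].mean()))
E
```

```text
q [-15.   10.2  -7.6  72.1   0.2  -1.1] pos [ 0.5606 -0.149   0.0413] rot [1.798e+02 1.000e-01 1.661e+02] F [1.3 8.1 6.1] op 0.0111 t 14.125
offset [-0.009  0.001  0.013] yaw 0.001
-0.022424736144997705
expected tip px yc 0.1417 [229.4 230.1]
expected tip px yc 0.1647 [232.1 234.1]
scene R 19 xc 0.0698 yc 0.1457
scene Y 8 xc 0.0485 yc 0.1613
scene R 19 xc 0.0698 yc 0.1457
scene Y 6 xc 0.0460 yc 0.1384
top R 10 xc 0.0688 yc 0.1417
top Y 3 xc 0.0420 yc 0.1624
top R 10 xc 0.0688 yc 0.1417
top Y 3 xc 0.0430 yc 0.1404
```

View pics/c3.png

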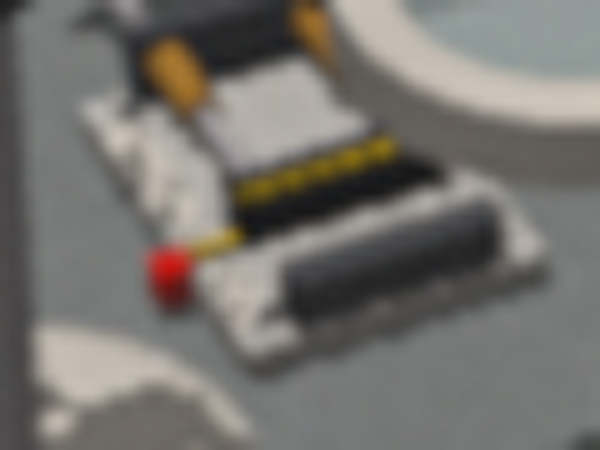

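The pointer now lines up with the red rider in the scene crop (pointer to (190,248), rider top near (170,260)), and the rider hasn't moved. About 22.4 mm has been pulled against a measured gap of about 22.9 mm, so I nudge 0.5 mm and hold.

>>> servo_tool(rows=[{"offset": [0,-0.005,0],"yaw": 0,"claw": 1},{"offset": [0,-0.005,0],"yaw": 0,"claw": 1},{"offset": [0,-0.005,0],"yaw": 0,"claw": 1},{"offset": [0,-0.005,0],"yaw": 0,"claw": 1},{"offset": [0,-0.005,0],"yaw": 0,"claw": 1},{"offset": [0,-0.005,0],"yaw": 0,"claw": 1}])

```text
time: 15.48
ee_pos: [0.5605, -0.1494, 0.0413]
tcp_rot: [179.8, 0.1, 166.1]
wrist_force: [-0.0, 8.7, 5.6]
opening: 0.011
grasp_force: 69.1
```

```bash
python3 - <<'E'
from h import *
plan(B0,166.03); o=get_obs();print((o['ee_pos']-[.566,-.1272,0])@u)
print(job_done())
E
```

```text
q [-15.   10.2  -7.6  72.1   0.2  -1.2] pos [ 0.5605 -0.1494  0.0413] rot [1.798e+02 1.000e-01 1.661e+02] F [-0.   8.7  5.6] op 0.011 t 15.475
offset [-0.009  0.235  0.414] yaw 0.001
-0.02287380565483846
the job is handed in; nothing more can be done
None
```

The lamp is swung to the left, clear of the clamp and its bar. The gripper is holding the jaw open about 23 mm at the red index, to within about 1 mm by my measurements, and the job is handed in.

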